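# Check the ground base of a die with the opal glass slab

### The arm

A 6-joint arm with a two-finger parallel gripper is mounted at the origin on the work surface. World frame = base frame: x ahead of the robot, y to its left, z up, the work surface at z = 0. Lengths are in m, angles in rad, forces in N, time in s.
With the tool pointing down it reaches from about 0.425 to 0.95 m from the base axis. Payload 3.5 kg.
Tool frame: the origin (TCP) lies on the centre line of the jaws, within the pads' length; the fingertips stand 11 mm ahead of it and the grasp point (between the pads) lies 8 mm behind it; z points along the fingers, y is the line along which they close (so a half turn about z gives the same grasp; the last joint's range is limited). The gripper opens to 85 mm and grips with 20 to 120 N. Pads are 22 mm wide; open, the fingers measure 114 mm over their backs; the gripper's body (76 mm by 85 mm) begins 54 mm behind the grasp point. The pads swing forward as they close: fully open they stand 13 mm farther back than shut.
Start: joints at [1.159, 0.286, 1.577, -0, 1.279, -0.15], TCP at [0.175, 0.652, 0.216] pointing down, gripper open.
Joint ranges: [-2.77, 2.77], [-0.9, 2.22], [0.21, 2.48], [-1.53, 4.67], [0.24, 2.81], [-2.84, 2.84]. Speed limits (rad/s): [2.79, 2.79, 3.14, 3.14, 3.14, 3.14].

### API

Orientations are given as a unit quaternion [x, y, z, w].
In Python, from plant import ctrl gives the robot as it stands.
- The arm moves only by the tool step_arm, never from a script. Its argument "motion" is a list of rows, each an object with "offset": the shift along the tool's x, y, z in m, a list of three; "twist": the turn about the tool's z in degrees. A call has 1 to 12 rows; each row is the pose to reach, as a shift and turn from the pose commanded when the call began, along the tool's axes at that moment; what a row does not reach only later rows make up. A row lasts 1/10 s, in which the tool goes at most 50 mm and 8.59 degrees, less where a joint would pass 70% of its speed; a pose out of reach is approached as far as the arm can. A call with a gripper value outside its range is refused whole. "gripper" is the finger opening in m, from 0 to 0.0854, set as the call begins (left out, the last holds). The fingers move at their own pace and stop on an object; "grip_force" is the grip in N (left out, the last holds). Time passes only in rows, so rows that repeat a pose let the fingers close. It gives the time, the measured TCP pose, the force, the opening and the grip force at its end, in the units of the state.
- ctrl.get_state(): the state, without advancing time (a new reading comes with each control period).
- ctrl.read_camera(name): name is "scene" or "top" or "wrist"; returns the picture (420x560x3 uint8, blue, green, red); there is no depth.
- ctrl.calibration(name): a dict with "fx", "fy", "cx", "cy" (pixels), "k1" (the pictures are not rectified: a ray, as slopes to the right and down, at radius r is drawn at 1 + k1 r^2 times it, then the intrinsics apply), "cam_to_world" (4x4, takes a point from camera to world coordinates). Camera axes: x right, y up, looking along -z (the intrinsics and any distortion apply to the point x, -y, -z); pixel columns grow to the right and rows downward; lengths in m; the calibration is good to about 2 mm. A picture is of the moment at which its call begins: read the wrist's pose just before it. calibration takes no time and is no camera call; for the wrist camera it gives the pose at the moment of the call.
- ctrl.sign_off(): hands the job in; it is judged then, once.
The state is a dict: "time": time; "qpos": joint angles; "dq": joint speeds; "joint_efforts": joint torques, N m; "eef_pos": TCP position; "tcp_rot": TCP orientation; "contact_force": force on the tool from outside, world axes, zero at the start; "wrist_torque": the same for the moment, N m; "opening": opening from 0.0 (shut) to 1.0 (fully open); "finger_force": force on a finger pad.
Only numpy, scipy, OpenCV 4.12 (cv2) and the standard library are available. Lean on these libraries where they do the work, as an engineer would, in place of code of your own. Each camera call takes 0.05 s, during which the arm holds its last target. There are 200 camera calls.

### The job

Lift the loose lid off the pink tray by its knob and set it down on the bench, knob up. Then take the opal glass slab out of the tray, tilt it to match the sloping ground base of the plaster die in the spring clip, and lay it flush on that face so that it covers the whole face. Finish while still gripping the slab and pressing it flush with a light, steady push, so that I can sight along the joint for gaps: do not let go of it, do not push the die out of its set tilt, and leave the three small things beyond alone.

Things in the scene. Friction and masses are not known exactly. Their poses are not given: they have to be found in the camera images.
- lid: Loose lid of the tray, pink acrylic plate 152 (x) x 132 (y) x 4 mm with a 4 mm deep locating frame below that sits inside the tray walls, 3 mm play all round. Origin: centre of the frame's underside, z up: 26 mm above the bench when on the tray, 0 when on the bench. Chrome round knob in the middle, 8 to 38 mm above the origin, 24 mm across at its widest (26 mm up). About 120 g.
- tray: Pink acrylic open tray, fixed to the bench, 146 (x) x 126 (y) x 30 mm high, walls and floor 3 mm thick. Origin: centre of its underside, z up.
- slab: White opal glass mixing slab, a flat plate 56 (x) x 90 (y) x 10 mm thick, about 126 g, lying flat on the tray's floor, within 6 mm of its middle, its 90 mm length roughly along the tray's y. Origin: centre of its underside, z up through the thickness. It can be gripped by its two long edges, across 56 mm.
- die_face (a point): Centre of the ground base of the yellow plaster die, the flat sloping face that looks up: 32 mm (point x) x 60 mm (point y), centre 120 to 125 mm above the bench. Its z is the outward normal, y runs level along its length, -x points down the slope. It leans 0.2 to 0.5 rad from level. Die block 15 mm thick, teeth below. Nothing stands above the face or beside its two long sides.
- die_corner_a (a point): Corner of the ground face at point x = -16, y = -30 mm from die_face.
- die_corner_b (a point): Corner of the ground face at point x = -16, y = +30 mm from die_face.
- die_corner_c (a point): Corner of the ground face at point x = +16, y = -30 mm from die_face.
- die_corner_d (a point): Corner of the ground face at point x = +16, y = +30 mm from die_face.
- bracket: Steel bracket screwed to the bench, carrying a clamped swivel and the spring clip with the die. Base plate 90 (x) x 100 (y) x 8 mm; pivot 80 mm up on its axis. Origin: centre of the base's underside, z up; the face leans towards its -x. The clip grips the die's two short ends, its lips 4 mm below the face, the clip up to 41 mm from its centre. All rigid; the swivel holds against a push of 40 N.
- dappen: Bystander: chrome dappen holder with a small glass dish, 58 mm across the foot, 54 mm high. Origin: centre of its underside, z up.
- burr_guard: Bystander: matte grey burr guard, a hood 50 x 64 x 45 mm high open at two ends. Origin: centre of its underside, z up.
- weight: Bystander: small bronze weight with a knob, 38 mm across, 46 mm high. Origin: centre of its underside, z up.
There are look-alikes about, which are no part of the job. Leave any black look-alike of the lid alone. Leave any yellow look-alike of the tray alone.

How it is judged:
On the way, in this order (a step that is already met when the one before it is completed fails the run):
1. the lid, still held by its knob, is brought down flat on the bench, knob up (height (world z) of lid between -0.004 and 0.01 m and angle between lid's own z axis and vertical below 0.1 rad and contact force between the fingers and lid above 0.5 N), for 0.1 s.
2. the lid is let go and rests flat on the bench (height (world z) of lid between -0.004 and 0.006 m and angle between lid's own z axis and vertical below 0.06 rad and contact force between the fingers and lid below 0.1 N and linear speed of lid below 0.02 m/s), for 0.2 s.
3. the slab is lifted clear of the tray in the grip (height (world z) of slab above 0.05 m and contact force between the fingers and slab above 1 N and contact force between slab and tray below 0.1 N), for 0.2 s.
At the end, for the whole second after the job is handed in: Slab still gripped, at rest, pressed on the face with 2 to 25 N: all four face corners lie within its outline and 1.5 mm of its underside, slab within 0.04 rad of the face. Lid flat on the bench, knob up (within 6 mm and 0.06 rad), untouched (x of die_corner_a in the frame of slab between -0.028 and 0.028 m and y of die_corner_a in the frame of slab between -0.045 and 0.045 m and z of die_corner_a in the frame of slab between -0.0015 and 0.0015 m and x of die_corner_b in the frame of slab between -0.028 and 0.028 m and y of die_corner_b in the frame of slab between -0.045 and 0.045 m and z of die_corner_b in the frame of slab between -0.0015 and 0.0015 m and x of die_corner_c in the frame of slab between -0.028 and 0.028 m and y of die_corner_c in the frame of slab between -0.045 and 0.045 m and z of die_corner_c in the frame of slab between -0.0015 and 0.0015 m and x of die_corner_d in the frame of slab between -0.028 and 0.028 m and y of die_corner_d in the frame of slab between -0.045 and 0.045 m and z of die_corner_d in the frame of slab between -0.0015 and 0.0015 m and angle between the z axis of slab and the z axis of die_face, either way round below 0.04 rad and contact force between slab and bracket between 2 and 25 N and contact force between the fingers and slab above 2 N and linear speed of slab below 0.01 m/s and height (world z) of lid between -0.004 and 0.006 m and angle between lid's own z axis and vertical below 0.06 rad and contact force between the fingers and lid below 0.1 N); the arm keeps its last pose, push and grip.
It fails at once if the slab is pressed hard on the plaster (over 45 N) (contact force between slab and bracket above 45 N).
It fails at once if the die is pushed out of its set tilt (face moved over 4 mm) (distance of die_face from where it was at the start of the episode above 0.004 m).
It fails at once if the dappen is moved over 15 mm or tipped (distance of dappen from where it was at the start of the episode above 0.015 m or angle between dappen's own z axis and vertical above 0.3 rad).
It fails at once if the burr guard is moved over 15 mm or tipped (distance of burr_guard from where it was at the start of the episode above 0.015 m or angle between burr_guard's own z axis and vertical above 0.3 rad).
It fails at once if the weight is moved over 15 mm or tipped (distance of weight from where it was at the start of the episode above 0.015 m or angle between weight's own z axis and vertical above 0.3 rad).
It also fails if it takes over 66 s, if anything falls off the work surface, if the arm or the gripper's body presses on something with over 40 N, if the wrist force passes 120 N, or if a joint passes its speed limit or range.

## Working session

There is one attempt and no reset: what is moved stays moved. The work goes in short steps, Python scripts to look and compute and a tool call to move; the robot and the scene stay as the last step left them, time stands still between calls to the robot, and variables do not carry over. Pictures are saved under pics/ and viewed, at most 10 in all, crops included, and the job is handed in when it is done.

Besides the shell and the picture viewer there is one more tool, called by a JSON object that holds its "method" and its "body", one argument or row to a line. step_arm: Moves the arm, as the interface text tells. Its arguments: {"type":"object","properties":{"motion":{"type":"array"},"gripper":{"type":"number"},"grip_force":{"type":"number"}},"required":["motion"]}

```bash
mkdir -p pics; ls; cat > h.py <<'E'
import numpy as np, cv2
from plant import ctrl
def grab(name):
    c=ctrl.calibration(name); im=np.array(ctrl.read_camera(name)); return im,c
def ray(c,px):
    K=np.array([[c['fx'],0,c['cx']],[0,c['fy'],c['cy']],[0,0,1]],float)
    d=(np.array(px,float)-[c['cx'],c['cy']])/[c['fx'],c['fy']]
    u=d.copy()
    for _ in range(30): u=d/(1+c['k1']*(u@u))
    T=np.array(c['cam_to_world']); v=T[:3,:3]@np.array([u[0],-u[1],-1]); return T[:3,3],v/np.linalg.norm(v)
def onz(c,px,z):
    o,v=ray(c,px); return o+v*(z-o[2])/v[2]
def proj(c,p):
    T=np.array(c['cam_to_world']); q=T[:3,:3].T@(np.array(p)-T[:3,3]); u=np.array([q[0],-q[1]])/-q[2]
    u=u*(1+c['k1']*(u@u)); return u*[c['fx'],c['fy']]+[c['cx'],c['cy']]
def tri(*obs):
    A=np.zeros((3,3));b=np.zeros(3)
    for c,px in obs:
        o,v=ray(c,px);P=np.eye(3)-np.outer(v,v);A+=P;b+=P@o
    x=np.linalg.solve(A,b); return x,[np.linalg.norm(np.cross(x-ray(c,p)[0],ray(c,p)[1])) for c,p in obs]
E
python3 - <<'E'
from h import *
for n in ("scene","top"):
    im,c=grab(n); cv2.imwrite(f"pics/{n}0.png",im); print(n,c)
print(ctrl.get_state())
E
```

```text
pics
scene {'fx': 525.0559809634946, 'fy': 525.0559809634946, 'cx': 290.5120432597496, 'cy': 213.29421141325142, 'k1': -0.02176404405674837, 'cam_to_world': array([[-0.9018443 , -0.24826443,  0.35361225,  0.97673449],
       [ 0.43204141, -0.5260071 ,  0.7325686 ,  1.01003653],
       [ 0.00413182,  0.81343795,  0.58163702,  0.79624889],
       [ 0.        ,  0.        ,  0.        ,  1.        ]])}
top {'fx': 508.54127794522816, 'fy': 508.54127794522816, 'cx': 275.9066526217486, 'cy': 204.72481294228314, 'k1': -0.1294078850821067, 'cam_to_world': array([[-2.74848573e-03,  9.98865542e-01, -4.75402544e-02,
         4.75651837e-01],
       [-9.99995832e-01, -2.70335229e-03,  1.01364261e-03,
         1.56300051e-01],
       [ 8.83974621e-04,  4.75428422e-02,  9.98868809e-01,
         1.44261419e+00],
       [ 0.00000000e+00,  0.00000000e+00,  0.00000000e+00,
         1.00000000e+00]])}
{'time': 0.1, 'qpos': array([ 1.15902674e+00,  2.87133924e-01,  1.57803025e+00, -1.69798547e-05,
        1.27860210e+00, -1.49985619e-01]), 'dq': array([ 0.00169389, -0.0016669 , -0.00456422, -0.00118693,  0.00198288,
       -0.00037902]), 'joint_efforts': array([ 9.65712134e-04, -4.07294691e+01, -2.93699795e+01, -1.96923620e-04,
        3.44667656e-03, -2.51992526e-05]), 'eef_pos': array([0.17440488, 0.65142969, 0.21454782]), 'tcp_rot': array([ 1.30516040e-01,  9.91445602e-01, -1.04647604e-03, -2.93454401e-04]), 'contact_force': array([0.15964048, 0.33985897, 0.10534456]), 'wrist_torque': array([-0.02789394,  0.03161274, -0.00447776]), 'finger_force': 0.0, 'opening': 0.9990390903570905}
```

View pics/scene0.png

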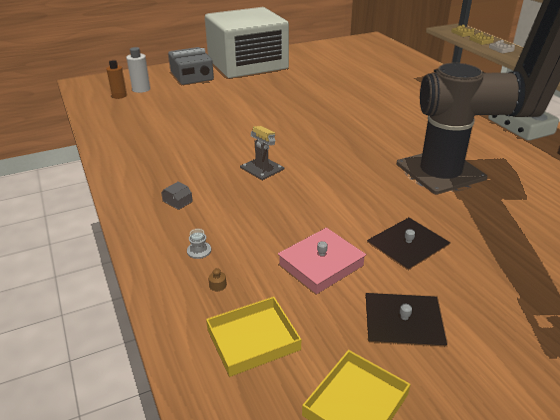

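View pics/top0.png

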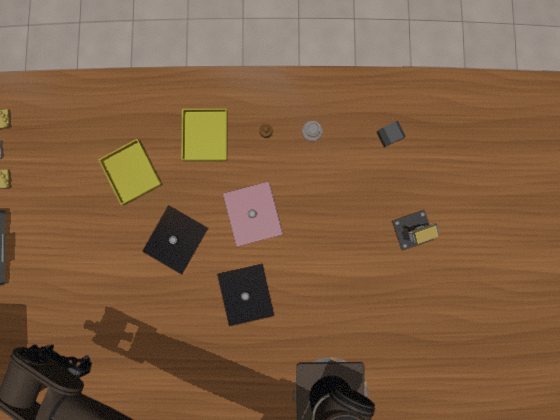

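Top view: the pink lid with its knob is at (252,213). Look-alikes are the black lids at (173,240) and (245,296), and the yellow trays at (204,135) and (130,172). The die and bracket are at (418,232), with bystanders at (266,130), (312,131) and (391,133). By the description, the pink one is the right lid. I'll check it with a crop.

```bash
python3 - <<'E'
from h import *
t=cv2.imread("pics/top0.png"); c=ctrl.calibration("top"); cs=ctrl.calibration("scene"); s=cv2.imread("pics/scene0.png")
def big(m): 
    k=max(cv2.findContours(m,0,2)[0],key=cv2.contourArea); return k
hsv=cv2.cvtColor(t,cv2.COLOR_BGR2HSV)
m=cv2.inRange(hsv,(160,50,100),(180,255,255)); k=big(m)
P=np.array([onz(c,p,.034)[:2] for p in k[:,0]])*1000
r=cv2.minAreaRect(P.astype(np.float32)); print("lid rect mm",r)
# knob: non pink inside
roi=np.zeros_like(m); cv2.drawContours(roi,[cv2.convexHull(k)],-1,255,-1); roi=cv2.erode(roi,np.ones((9,9)))
kk=big(roi&~m); (x,y),rad=cv2.minEnclosingCircle(kk); print("knob top",x,y,rad,onz(c,(x,y),.05))
hs=cv2.cvtColor(s,cv2.COLOR_BGR2HSV); ms=cv2.inRange(hs,(160,50,100),(180,255,255)); k=big(ms)
roi=np.zeros_like(ms); cv2.drawContours(roi,[cv2.convexHull(k)],-1,255,-1); roi=cv2.erode(roi,np.ones((7,7)))
kk=big(roi&~ms); (xs,ys),rad=cv2.minEnclosingCircle(kk); print("knob scene",xs,ys,rad, tri((c,(x,y)),(cs,(xs,ys))))
# die face
m=cv2.inRange(hsv,(18,90,90),(32,255,255)); m[:, :380]=0;m[:,470:]=0;m[:180]=0;m[280:]=0
k=big(m); r=cv2.minAreaRect(np.array([onz(c,p,.122)[:2] for p in k[:,0]],np.float32)*1000); print("face",r,cv2.boxPoints(r))
for n,p,z in (("dappen",(312,131),.03),("guard",(391,133),.045),("weight",(266,130),.046),("bl1",(173,240),.0),("bl2",(245,296),0),("yt",(204,135),.03)): print(n,onz(c,p,z))
a=cv2.resize(s[210:300,260:460],None,fx=3,fy=3,interpolation=2); b=cv2.resize(t[195:265,380:460],None,fx=5,fy=5); b2=cv2.resize(s[110:190,225:300],None,fx=4,fy=4)
o=np.zeros((600,800,3),np.uint8); o[:270,:600]=a; o[270:590,:300]=b2[:320]; o[270:600,350:750]=b[:330]; cv2.imwrite("pics/c1.png",o)
E
```

```text
lid rect mm ((518.4781494140625, 220.09536743164062), (150.562744140625, 131.48980712890625), 14.593558311462402)
knob top 251.875 213.5 4.155292510986328 [0.51803839 0.2208015  0.05      ]
knob scene 321.5 248.07142639160156 7.0891852378845215 (array([0.51815777, 0.2207169 , 0.05023281]), [np.float64(0.00014643645399464933), np.float64(0.00014643645399464004)])
face ((461.63134765625, -238.50418090820312), (35.12776184082031, 63.04417419433594), 18.835317611694336) [[ 434.83112 -214.34058]
 [ 455.18488 -274.00876]
 [ 488.43158 -262.6678 ]
 [ 468.07782 -202.9996 ]]
dappen [0.75001198 0.05287351 0.03      ]
guard [ 0.74213646 -0.16758049  0.045     ]
weight [0.74992211 0.18181992 0.046     ]
bl1 [0.44455814 0.44810068 0.        ]
bl2 [0.28604574 0.24297913 0.        ]
yt [0.73980225 0.35661363 0.03      ]
```

View pics/c1.png

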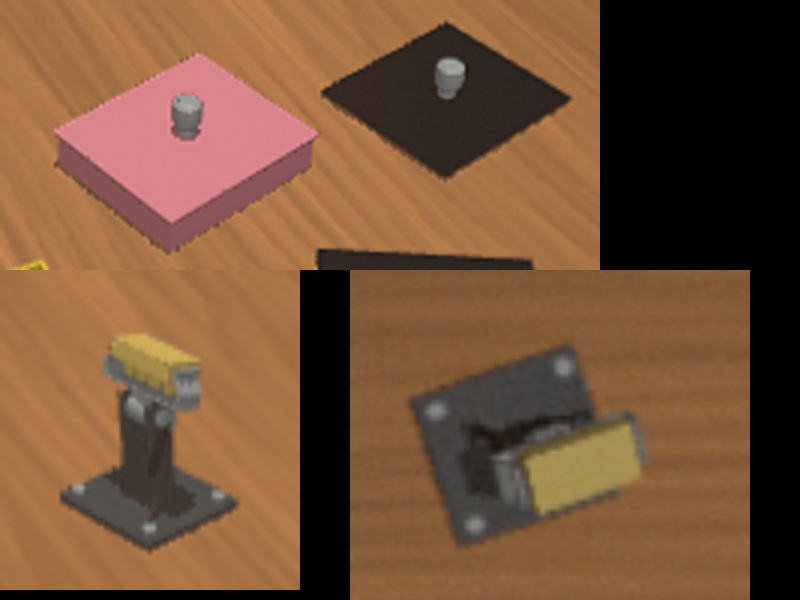

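The crop confirms the pink lid: knob at (0.518, 0.221, about 0.05), plate 151x131 mm at 14.6°, both matching the given sizes. The face is near (0.46, -0.24), with its x axis at about 18.8° and its low side towards the robot. I'll go above the knob.

{"method": "step_arm", "body": {
  "motion": [
    {"offset":[-0.4435,-0.327,0.05],"twist":60},
    {"offset":[-0.4435,-0.327,0.05],"twist":60},
    {"offset":[-0.4435,-0.327,0.05],"twist":60},
    {"offset":[-0.4435,-0.327,0.05],"twist":60},
    {"offset":[-0.4435,-0.327,0.05],"twist":60},
    {"offset":[-0.4435,-0.327,0.05],"twist":60},
    {"offset":[-0.4435,-0.327,0.05],"twist":60},
    {"offset":[-0.4435,-0.327,0.05],"twist":60},
    {"offset":[-0.4435,-0.327,0.05],"twist":60},
    {"offset":[-0.4435,-0.327,0.05],"twist":60},
    {"offset":[-0.4435,-0.327,0.05],"twist":60},
    {"offset":[-0.4435,-0.327,0.05],"twist":60}
  ],
  "gripper": 0.0854
}}

```text
time: 1.3
eef_pos: [0.5208, 0.217, 0.1649]
tcp_rot: [0.611, 0.791, -0.001, 0.0]
contact_force: [-0.2, 0.7, -1.4]
opening: 1.0
finger_force: 0.0
```

{"method": "step_arm", "body": {
  "motion": [
    {"offset":[0,0,0],"twist":0},
    {"offset":[0,0,0.03],"twist":0},
    {"offset":[0,0,0.06],"twist":0},
    {"offset":[0,0,0.08],"twist":0},
    {"offset":[0,0,0.08],"twist":0},
    {"offset":[0,0,0.08],"twist":0}
  ]
}}

```text
time: 1.9
eef_pos: [0.5177, 0.2225, 0.086]
tcp_rot: [0.608, 0.794, -0.0, -0.0]
contact_force: [0.4, -0.3, -0.0]
opening: 0.998
finger_force: 0.0
```

```bash
python3 - <<'E'
from h import *
im,c=grab("wrist"); cv2.imwrite("pics/w1.png",im); s=ctrl.get_state(); print(s['eef_pos'],s['qpos'],c)
print(proj(c,[.518,.2207,.05]))
E
```

```text
[0.51867761 0.22251338 0.08711328] [ 2.25438973e-01  1.86540309e-01  1.94878584e+00  1.82160139e-04
  1.00443945e+00 -3.79726976e-02] {'fx': 349.3080066781518, 'fy': 349.3080066781518, 'cx': 280.62807109988745, 'cy': 208.63320501530944, 'k1': -0.03552206766354178, 'cam_to_world': array([[ 9.65745872e-01, -2.47195689e-01, -7.89253003e-02,
         4.96450435e-01],
       [ 2.59489712e-01,  9.20029681e-01,  2.93616204e-01,
         2.97614847e-01],
       [ 3.29591383e-05, -3.04038940e-01,  9.52659604e-01,
         2.43661979e-01],
       [ 0.00000000e+00,  0.00000000e+00,  0.00000000e+00,
         1.00000000e+00]])}
[282.04385972 237.42058807]
```

View pics/w1.png

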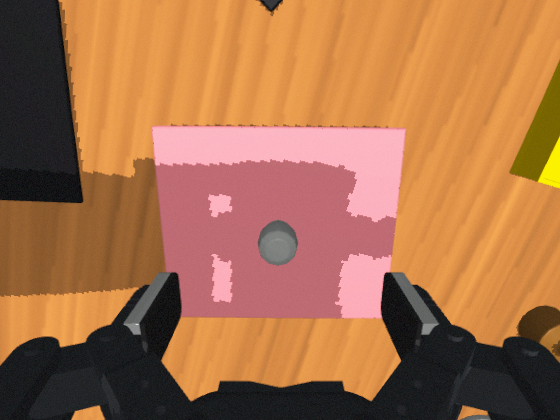

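The wrist view shows the knob at about (278,242), centred between the fingers, on the pink lid (corners 152–405, 127–318). I'll descend and grip.

{"method": "step_arm", "body": {
  "motion": [
    {"offset":[-0.003,0,0.018],"twist":0},
    {"offset":[-0.003,0,0.036],"twist":0},
    {"offset":[-0.003,0,0.036],"twist":0}
  ]
}}

```text
time: 2.25
eef_pos: [0.5183, 0.2186, 0.0493]
tcp_rot: [0.609, 0.793, -0.001, -0.001]
contact_force: [-0.6, -0.1, -0.4]
opening: 1.001
finger_force: 0.0
```

{"method": "step_arm", "body": {
  "motion": [
    {"offset":[0,0,0],"twist":0},
    {"offset":[0,0,0],"twist":0},
    {"offset":[0,0,0],"twist":0},
    {"offset":[0,0,0],"twist":0},
    {"offset":[0,0,0],"twist":0},
    {"offset":[0,0,0],"twist":0},
    {"offset":[0,0,0],"twist":0},
    {"offset":[0,0,0],"twist":0}
  ],
  "gripper": 0.01,
  "grip_force": 40
}}

```text
time: 3.05
eef_pos: [0.5191, 0.2184, 0.0497]
tcp_rot: [0.609, 0.793, -0.0, -0.0]
contact_force: [0.4, 0.7, -0.4]
opening: 0.117
finger_force: 0.0
```

```bash
python3 - <<'E'
from h import *
im,c=grab("wrist"); s2,_=grab("scene"); a=im[120:420,60:480]; b=cv2.resize(s2[190:300,250:400],None,fx=2.5,fy=2.5)
o=np.zeros((300,800,3),np.uint8); o[:,:420]=a; o[:275,420:795]=b; cv2.imwrite("pics/w2.png",o)
E
```

```text
(no output)
```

View pics/w2.png

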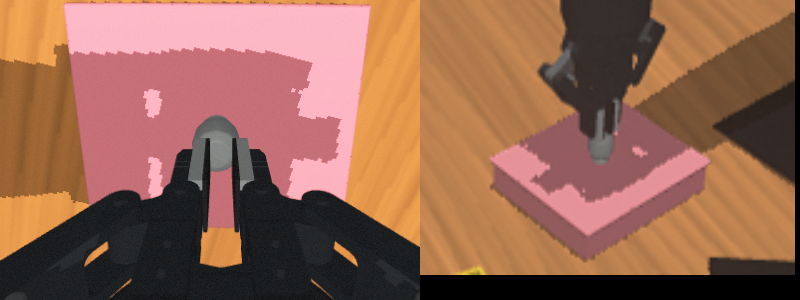

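```bash
python3 - <<'E'
from h import *
from scipy.spatial.transform import Rotation as R
c=ctrl.calibration("wrist"); s=ctrl.get_state(); Rm=R.from_quat(s['tcp_rot']).as_matrix(); p=s['eef_pos']
print(p,s['opening'],s['finger_force'])
for d in ([0,0,0],[0,0,.011],[0,0,-.008],[.011,0,-.008],[-.011,0,-.008],[.011,.005,.011],[-.011,.005,.011]): print(d,proj(c,p+Rm@d)-[60,120])
cs=ctrl.calibration("scene")
for d in ([0,0,0],[0,0,.011],[0,0,-.008]): print(d,(proj(cs,p+Rm@d)-[250,190])*2.5+[420,0])
print("knob",[ (proj(cs,[.518,.2207,z])-[250,190])*2.5+[420,0] for z in (.034,.05,.064)],[proj(c,[.518,.2207,z])-[60,120] for z in (.034,.05,.064)])
E
```

```text
[0.5191429  0.2184498  0.04974024] 0.11678330733244413 0.0
[0, 0, 0] [222.64407825 141.58968731]
[0, 0, 0.011] [222.51811227 132.25654186]
[0, 0, -0.008] [222.74553438 149.110425  ]
[0.011, 0, -0.008] [222.76344849 127.93643512]
[-0.011, 0, -0.008] [222.72782704 169.40427537]
[0.011, 0.005, 0.011] [232.17498819 112.85179206]
[-0.011, 0.005, 0.011] [231.79929485 150.91538835]
[0, 0, 0] [596.72152486 144.45940237]
[0, 0, 0.011] [596.26291948 153.92250314]
[0, 0, -0.008] [597.05810624 137.51183364]
knob [array([598.36287146, 159.07179354]), array([599.04994167, 145.33071916]), array([599.65984345, 133.12638273])] [array([221.50779395, 124.3507097 ]), array([221.59749431, 137.31433037]), array([221.68986938, 150.67393956])]
```

```bash
python3 - <<'E'
from h import *
im,c=grab("wrist"); s2,_=grab("scene"); a=cv2.resize(im[210:340,210:350],None,fx=3,fy=3,interpolation=2); b=cv2.resize(s2[220:270,295:350],None,fx=7,fy=7,interpolation=2)
o=np.zeros((390,805,3),np.uint8); o[:,:420]=a; o[:350,420:805]=b; cv2.imwrite("pics/w3.png",o[:,:800])
E
```

```text
(no output)
```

View pics/w3.png

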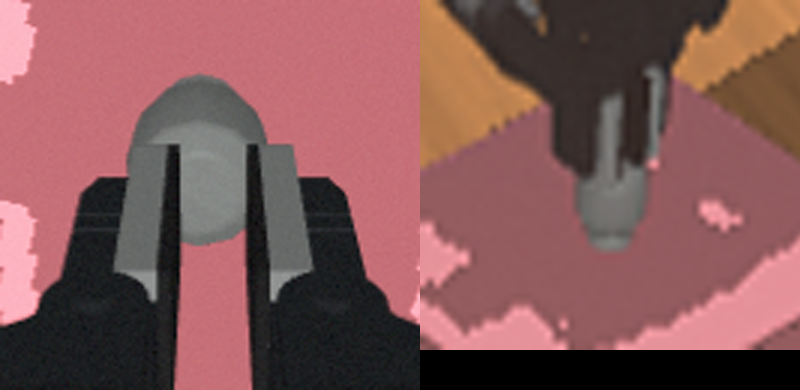

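The close crop shows the pads closed just above the knob's top, higher than the stated tip offset implies. I'll open, feel downward and regrip.

{"method": "step_arm", "body": {
  "motion": [
    {"offset":[0.001,0,0],"twist":0},
    {"offset":[0.001,0,0],"twist":0},
    {"offset":[0.001,0,0],"twist":0},
    {"offset":[0.001,0,0.005],"twist":0},
    {"offset":[0.001,0,0.01],"twist":0},
    {"offset":[0.001,0,0.01],"twist":0}
  ],
  "gripper": 0.05
}}

```text
time: 3.85
eef_pos: [0.518, 0.2192, 0.0386]
tcp_rot: [0.609, 0.793, -0.001, -0.001]
contact_force: [-0.8, 0.3, -1.2]
opening: 0.583
finger_force: 0.0
```

{"method": "step_arm", "body": {
  "motion": [
    {"offset":[0,0,0.003],"twist":0},
    {"offset":[0,0,0.006],"twist":0},
    {"offset":[0,0,0.006],"twist":0}
  ]
}}

```text
time: 4.15
eef_pos: [0.5186, 0.2193, 0.0332]
tcp_rot: [0.609, 0.793, -0.0, -0.0]
contact_force: [-0.5, 0.3, -0.3]
opening: 0.584
finger_force: 0.0
```

{"method": "step_arm", "body": {
  "motion": [
    {"offset":[0,0,0.002],"twist":0},
    {"offset":[0,0,0.004],"twist":0},
    {"offset":[0,0,0.004],"twist":0}
  ]
}}

```text
time: 4.45
eef_pos: [0.5187, 0.2193, 0.0295]
tcp_rot: [0.609, 0.793, -0.0, -0.0]
contact_force: [0.7, 0.1, -0.5]
opening: 0.585
finger_force: 0.0
```

{"method": "step_arm", "body": {
  "motion": [
    {"offset":[0,0,0],"twist":0},
    {"offset":[0,0,0],"twist":0},
    {"offset":[0,0,0],"twist":0},
    {"offset":[0,0,0],"twist":0},
    {"offset":[0,0,0],"twist":0},
    {"offset":[0,0,0],"twist":0}
  ],
  "gripper": 0.01,
  "grip_force": 40
}}

```text
time: 5.05
eef_pos: [0.5191, 0.2195, 0.0302]
tcp_rot: [0.609, 0.793, 0.0, 0.0]
contact_force: [-1.5, -0.3, 3.3]
opening: 0.247
finger_force: 39.4
```

{"method": "step_arm", "body": {
  "motion": [
    {"offset":[0,0,-0.02],"twist":0},
    {"offset":[0,0,-0.04],"twist":0},
    {"offset":[0,0,-0.06],"twist":0},
    {"offset":[-0.04,-0.0125,-0.06],"twist":0},
    {"offset":[-0.08,-0.025,-0.06],"twist":0},
    {"offset":[-0.12,-0.0375,-0.06],"twist":0},
    {"offset":[-0.16,-0.05,-0.06],"twist":0},
    {"offset":[-0.21,-0.0655,-0.06],"twist":0},
    {"offset":[-0.21,-0.0655,-0.03],"twist":0},
    {"offset":[-0.21,-0.0655,0.0],"twist":0},
    {"offset":[-0.21,-0.0655,0.01],"twist":0},
    {"offset":[-0.21,-0.0655,0.018],"twist":0}
  ]
}}

```text
time: 6.25
eef_pos: [0.5091, -0.0001, 0.0104]
tcp_rot: [0.609, 0.793, -0.0, -0.001]
contact_force: [0.2, 0.5, -1.0]
opening: 0.247
finger_force: 39.6
```

{"method": "step_arm", "body": {
  "motion": [
    {"offset":[0,0,0.002],"twist":0},
    {"offset":[0,0,0.005],"twist":0},
    {"offset":[0,0,0.007],"twist":0},
    {"offset":[0,0,0.007],"twist":0},
    {"offset":[0,0,0.007],"twist":0}
  ]
}}

```text
time: 6.75
eef_pos: [0.5105, -0.0003, 0.0054]
tcp_rot: [0.609, 0.793, 0.0, 0.001]
contact_force: [0.3, -0.4, -2.1]
opening: 0.249
finger_force: 39.6
```

{"method": "step_arm", "body": {
  "motion": [
    {"offset":[0,0,0.001],"twist":0},
    {"offset":[0,0,0.002],"twist":0},
    {"offset":[0,0,0.002],"twist":0},
    {"offset":[0,0,0.002],"twist":0},
    {"offset":[0,0,0.002],"twist":0}
  ]
}}

```text
time: 7.25
eef_pos: [0.5106, -0.0004, 0.0041]
tcp_rot: [0.609, 0.793, 0.0, 0.0]
contact_force: [-3.3, 0.5, 6.0]
opening: 0.244
finger_force: 40.2
```

{"method": "step_arm", "body": {
  "motion": [
    {"offset":[0,0,-0.001],"twist":0},
    {"offset":[0,0,-0.001],"twist":0},
    {"offset":[0,0,-0.001],"twist":0},
    {"offset":[0,0,-0.001],"twist":0},
    {"offset":[0,0,-0.001],"twist":0},
    {"offset":[0,0,-0.001],"twist":0},
    {"offset":[0,0,-0.001],"twist":0},
    {"offset":[0,0,-0.001],"twist":0}
  ],
  "gripper": 0.0854
}}

```text
time: 8.05
eef_pos: [0.51, -0.0004, 0.0038]
tcp_rot: [0.609, 0.793, -0.0, -0.0]
contact_force: [-0.5, 0.1, -0.4]
opening: 1.001
finger_force: 0.0
```

{"method": "step_arm", "body": {
  "motion": [
    {"offset":[0,0,-0.04],"twist":0},
    {"offset":[0,0,-0.08],"twist":0},
    {"offset":[0,0,-0.13],"twist":0},
    {"offset":[0.05,0.018,-0.15],"twist":0},
    {"offset":[0.1,0.03,-0.16],"twist":0},
    {"offset":[0.15,0.05,-0.16],"twist":0},
    {"offset":[0.2,0.06,-0.16],"twist":0},
    {"offset":[0.21,0.0655,-0.16],"twist":0},
    {"offset":[0.21,0.0655,-0.16],"twist":0},
    {"offset":[0.21,0.0655,-0.16],"twist":0}
  ]
}}

```text
time: 9.05
eef_pos: [0.5186, 0.2195, 0.1635]
tcp_rot: [0.608, 0.794, -0.0, -0.0]
contact_force: [-0.7, -0.6, -0.1]
opening: 1.0
finger_force: 0.0
```

```bash
python3 - <<'E'
from h import *
im,c=grab("wrist"); s2,cs=grab("scene"); t,_=grab("top"); s=ctrl.get_state(); print(s['eef_pos'],s['tcp_rot'],s['time']); np.save("w4c.npy",c,allow_pickle=True)
cv2.imwrite("w4raw.png",im); cv2.imwrite("t4.png",t)
a=im; b=cv2.resize(s2[200:300,240:420],(240,133)); tt=cv2.resize(t[170:270,230:330],(240,240))
o=np.zeros((420,800,3),np.uint8); o[:,:560]=a; o[:133,560:]=b; o[140:380,560:]=tt; cv2.imwrite("pics/w4.png",o)
E
```

```text
[0.51897589 0.21816759 0.16363298] [ 6.09408993e-01  7.92855978e-01 -2.74194975e-04 -4.18856609e-05] 9.2
```

View pics/w4.png

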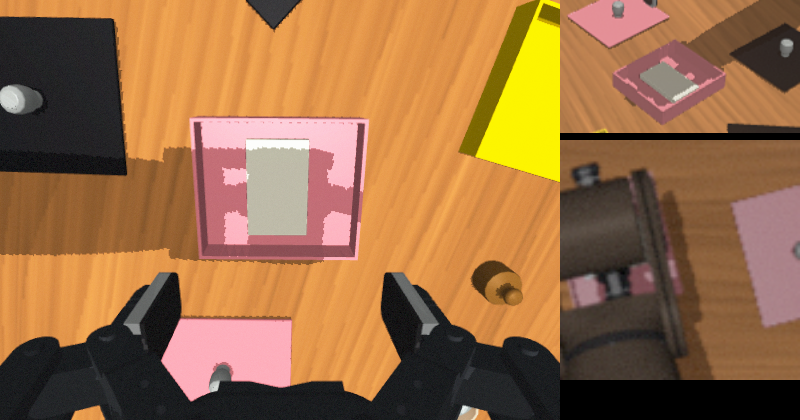

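```bash
cat >> h.py <<'E'
from scipy.spatial.transform import Rotation as R
E
python3 - <<'E'
from h import *
c=np.load("w4c.npy",allow_pickle=True).item(); s=ctrl.get_state(); Rm=R.from_quat(s['tcp_rot']).as_matrix(); p=s['eef_pos']
T=np.array(c['cam_to_world'])
def at(px,d):
    o,v=ray(c,px); f=-T[:3,2]; return Rm.T@(o+v*d/(v@f)-p)
print("open tips tool frame",at((178,278),.143),at((385,278),.143))
print("closed tips",at((270,258),.159),at((292,258),.159))
im=cv2.imread("w4raw.png"); hsv=cv2.cvtColor(im,cv2.COLOR_BGR2HSV)
m=cv2.inRange(hsv,(0,0,120),(180,50,255)); m[:120]=0;m[250:]=0;m[:,:205]=0;m[:,:230]=0;m[:,330:]=0
m=cv2.morphologyEx(m,cv2.MORPH_OPEN,np.ones((5,5)))
k=max(cv2.findContours(m,0,2)[0],key=cv2.contourArea); print(cv2.boundingRect(k))
P=np.array([onz(c,q,.013)[:2] for q in k[:,0]],np.float32)*1000; r=cv2.minAreaRect(P); print("slab",r)
ctr=np.array([*r[0],13])/1000; print("slab in tool",Rm.T@(ctr-p), "tool yaw",np.degrees(np.arctan2(Rm[1,1],Rm[0,1])))
E
```

```text
open tips tool frame [ 0.00868229 -0.04323313 -0.02994341] [ 0.00884033  0.04189688 -0.02996803]
closed tips [ 0.00963272 -0.00586725 -0.01287498] [ 0.00965157  0.00415429 -0.0128778 ]
(246, 139, 64, 96)
slab ((514.8085327148438, 217.23692321777344), (56.12822723388672, 89.01644897460938), 15.00656795501709)
slab in tool [ 0.000213   -0.00419334  0.15063499] tool yaw 14.90642973010093
```

{"method": "step_arm", "body": {
  "motion": [
    {"offset":[0,-0.004,0.04],"twist":0},
    {"offset":[0,-0.004,0.08],"twist":0},
    {"offset":[0,-0.004,0.12],"twist":0},
    {"offset":[0,-0.004,0.15],"twist":0},
    {"offset":[0,-0.004,0.165],"twist":0},
    {"offset":[0,-0.004,0.168],"twist":0},
    {"offset":[0,-0.004,0.168],"twist":0}
  ],
  "gripper": 0.068
}}

```text
time: 9.9
eef_pos: [0.5159, 0.218, -0.0035]
tcp_rot: [0.609, 0.793, 0.0, 0.0]
contact_force: [0.3, 0.6, -0.4]
opening: 0.796
finger_force: 0.0
```

```bash
python3 - <<'E'
from h import *
im,c=grab("wrist"); s=ctrl.get_state(); print(s['eef_pos'],s['opening'],s['contact_force']); cv2.imwrite("pics/w5.png",im[100:400,60:500])
Rm=R.from_quat(s['tcp_rot']).as_matrix()
for z in (-.013,-.018,-.022): print([proj(c,s['eef_pos']+Rm@[.009,sg*.034,z])-[60,100] for sg in (-1,1)])
E
```

```text
[ 0.51661456  0.2183585  -0.00255705] 0.7946469468325177 [ 0.67565163 -0.59603874 -0.24370507]
[array([149.47974544, 157.0676208 ]), array([299.61300606, 156.94729027])]
[array([147.26896014, 162.02291597]), array([302.03441297, 161.90045373])]
[array([145.40065525, 166.21208654]), array([304.08066801, 166.08781943])]
```

View pics/w5.png

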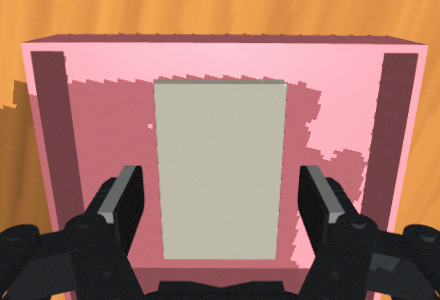

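The tips are at about (143,166) and (302,166), either side of the slab (155–287), about 19 mm above the bench. I'll lower 11 mm and close.

{"method": "step_arm", "body": {
  "motion": [
    {"offset":[0,0,0.005],"twist":0},
    {"offset":[0,0,0.01],"twist":0},
    {"offset":[0,0,0.0115],"twist":0},
    {"offset":[0,0,0.0115],"twist":0}
  ]
}}

```text
time: 10.35
eef_pos: [0.5149, 0.2184, -0.0158]
tcp_rot: [0.609, 0.793, -0.0, -0.0]
contact_force: [-0.2, -1.0, -0.3]
opening: 0.796
finger_force: 0.0
```

{"method": "step_arm", "body": {
  "motion": [
    {"offset":[0,0,0],"twist":0},
    {"offset":[0,0,0],"twist":0},
    {"offset":[0,0,0],"twist":0},
    {"offset":[0,0,0],"twist":0},
    {"offset":[0,0,0],"twist":0}
  ],
  "gripper": 0.04,
  "grip_force": 40
}}

```text
time: 10.85
eef_pos: [0.5155, 0.2185, -0.0152]
tcp_rot: [0.609, 0.793, 0.0, 0.0]
contact_force: [0.6, -0.2, 2.7]
opening: 0.64
finger_force: 43.9
```

{"method": "step_arm", "body": {
  "motion": [
    {"offset":[0,0,-0.02],"twist":0},
    {"offset":[0,0,-0.05],"twist":0},
    {"offset":[0,0,-0.09],"twist":0},
    {"offset":[0,0,-0.13],"twist":0},
    {"offset":[0,0,-0.17],"twist":0},
    {"offset":[0,0,-0.215],"twist":0},
    {"offset":[0,0,-0.215],"twist":0}
  ]
}}

```text
time: 11.55
eef_pos: [0.5188, 0.2193, 0.2069]
tcp_rot: [0.609, 0.793, 0.005, 0.004]
contact_force: [0.8, 0.2, -0.9]
opening: 0.64
finger_force: 43.6
```

{"method": "step_arm", "body": {
  "motion": [
    {"offset":[-0.04,-0.012,0],"twist":-4},
    {"offset":[-0.085,-0.026,0],"twist":-4},
    {"offset":[-0.13,-0.04,0],"twist":-4},
    {"offset":[-0.175,-0.053,0],"twist":-4},
    {"offset":[-0.22,-0.067,0],"twist":-4},
    {"offset":[-0.265,-0.081,0],"twist":-4},
    {"offset":[-0.31,-0.0945,0],"twist":-4},
    {"offset":[-0.355,-0.108,0],"twist":-4},
    {"offset":[-0.4,-0.122,0],"twist":-4},
    {"offset":[-0.445,-0.136,0],"twist":-4},
    {"offset":[-0.49,-0.149,0],"twist":-4},
    {"offset":[-0.538,-0.164,0],"twist":-4}
  ]
}}

```text
time: 12.75
eef_pos: [0.4949, -0.3445, 0.1974]
tcp_rot: [0.581, 0.814, 0.0, -0.001]
contact_force: [0.9, 0.9, -1.4]
opening: 0.642
finger_force: 43.5
```

{"method": "step_arm", "body": {
  "motion": [
    {"offset":[0,0,0],"twist":0},
    {"offset":[0,0,0],"twist":0}
  ]
}}

```text
time: 12.95
eef_pos: [0.4948, -0.3438, 0.1972]
tcp_rot: [0.582, 0.813, 0.0, -0.002]
contact_force: [0.9, 0.0, -1.2]
opening: 0.643
finger_force: 43.5
```

```bash
python3 - <<'E'
from h import *
c=ctrl.calibration("wrist"); im,c2=grab("wrist"); s=ctrl.get_state(); print(s['eef_pos'],s['opening'],s['finger_force'],s['time'],s['qpos']); np.save("d1c.npy",c,allow_pickle=True); cv2.imwrite("pics/d1.png",im)
E
```

```text
[ 0.49511554 -0.34272263  0.19750934] 0.6428425565299971 43.514994978904724 13.0 [-7.74003371e-01  1.45206802e-01  1.77685244e+00  4.03592566e-04
  1.22302572e+00 -1.10497859e+00]
```

View pics/d1.png

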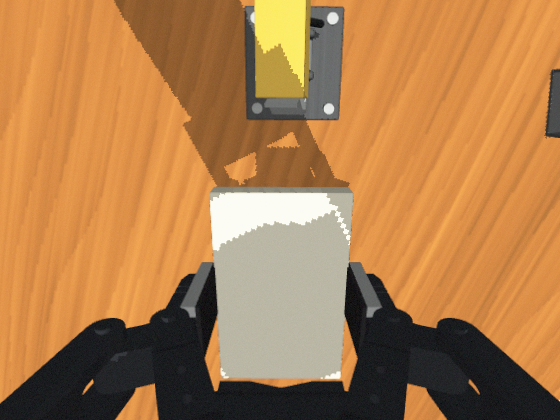

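{"method": "step_arm", "body": {
  "motion": [
    {"offset":[0.045,-0.045,0],"twist":0},
    {"offset":[0.045,-0.045,0],"twist":0},
    {"offset":[0.045,-0.045,0],"twist":0},
    {"offset":[0.045,-0.045,0],"twist":0}
  ]
}}

```text
time: 13.4
eef_pos: [0.4393, -0.3146, 0.1996]
tcp_rot: [0.58, 0.815, 0.0, 0.001]
contact_force: [0.4, -0.5, -1.3]
opening: 0.642
finger_force: 43.5
```

```bash
python3 - <<'E'
from h import *
c=ctrl.calibration("wrist"); im,_=grab("wrist"); print(ctrl.get_state()['eef_pos']); np.save("dA.npy",c,allow_pickle=True); cv2.imwrite("dA.png",im)
E
```

```text
[ 0.43968819 -0.31513161  0.19997212]
```

{"method": "step_arm", "body": {
  "motion": [
    {"offset":[0,0.04,0],"twist":0},
    {"offset":[0,0.06,0],"twist":0},
    {"offset":[0,0.06,0],"twist":0},
    {"offset":[0,0.06,0],"twist":0}
  ]
}}

```text
time: 13.85
eef_pos: [0.4962, -0.2959, 0.1993]
tcp_rot: [0.58, 0.815, -0.0, -0.0]
contact_force: [-0.1, -0.9, -2.1]
opening: 0.64
finger_force: 43.5
```

```bash
python3 - <<'E'
from h import *
c=ctrl.calibration("wrist"); im,_=grab("wrist"); print(ctrl.get_state()['eef_pos']); np.save("dB.npy",c,allow_pickle=True); cv2.imwrite("dB.png",im)
A=cv2.imread("dA.png"); print([proj(np.load(f"d{k}.npy",allow_pickle=True).item(),[.461,-.2385,.122]) for k in "AB"])
o=np.hstack([cv2.resize(A[0:200,200:400],(390,390)),cv2.resize(im[0:200,150:350],(390,390))]); cv2.imwrite("pics/dAB.png",o)
for n,I in (("A",A),("B",im)):
    hsv=cv2.cvtColor(I,cv2.COLOR_BGR2HSV); print(n,[hsv[y,x].tolist() for y in (60,90,120,140) for x in (240,265,290)])
E
```

```text
[ 0.49562577 -0.29607817  0.19928707]
[array([351.08986625, 118.55989773]), array([259.9022544 , 117.27957345])]
A [[14, 177, 140], [14, 172, 157], [15, 170, 229], [15, 183, 145], [14, 170, 150], [14, 169, 142], [15, 176, 142], [14, 172, 142], [14, 138, 102], [14, 174, 154], [15, 172, 151], [13, 104, 98]]
B [[84, 18, 69], [90, 2, 123], [75, 5, 100], [22, 166, 190], [21, 165, 189], [60, 9, 57], [22, 167, 188], [22, 171, 186], [100, 12, 62], [22, 169, 183], [22, 170, 185], [75, 5, 103]]
```

View pics/dAB.png

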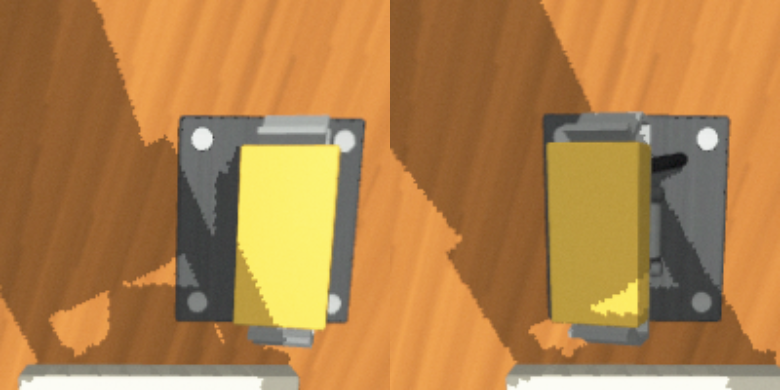

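```bash
python3 - <<'E'
from h import *
Q={};C={}
for n,lo in (("A",165),("B",165)):
    I=cv2.imread(f"d{n}.png"); C[n]=c=np.load(f"d{n}.npy",allow_pickle=True).item(); hsv=cv2.cvtColor(I,cv2.COLOR_BGR2HSV)
    m=cv2.inRange(hsv,(19,100,lo),(34,255,255)); m[190:]=0; m=cv2.morphologyEx(m,cv2.MORPH_CLOSE,np.ones((5,5)))
    k=cv2.convexHull(max(cv2.findContours(m,0,2)[0],key=cv2.contourArea))
    for e in np.arange(1,12,.5):
        q=cv2.approxPolyDP(k,e,True)
        if len(q)==4: break
    q=q[:,0].astype(float); q=q[np.argsort(q[:,1])]; q=np.vstack([q[:2][np.argsort(q[:2,0])],q[2:][np.argsort(q[2:,0])]]); Q[n]=q; print(n,e,q.tolist(),cv2.contourArea(k))
X=[]
for i,nm in enumerate(("low far","high far","low near","high near")):
    x,e=tri((C["A"],Q["A"][i]),(C["B"],Q["B"][i])); X.append(x); print(nm,np.round(x*1000,1),np.round(np.array(e)*1000,2))
X=np.array(X); ctr=X.mean(0); ex=(X[1]-X[0]+X[3]-X[2])/2; ey=(X[0]-X[2]+X[1]-X[3])/2
nn=np.cross(ex,ey); nn/=np.linalg.norm(nn)
print("ctr",ctr,"w",np.linalg.norm(ex),"l",np.linalg.norm(ey),"tilt",np.arccos(nn[2]),"yaw ey-90",np.degrees(np.arctan2(ey[1],ey[0]))-90,"n",nn)
# PnP from A
c=C["A"]; K=np.array([[c['fx'],0,c['cx']],[0,c['fy'],c['cy']],[0,0,1]]); obj=np.array([[-16,30,0],[16,30,0],[-16,-30,0],[16,-30,0.]])/1000
ok,rv,tv=cv2.solvePnP(obj,Q["A"],K,np.array([c['k1'],0,0,0]),flags=cv2.SOLVEPNP_IPPE)
T=np.array(c['cam_to_world']); F=np.diag([1,-1,-1]); Rw=T[:3,:3]@F@cv2.Rodrigues(rv)[0]; pw=T[:3,:3]@F@tv[:,0]+T[:3,3]
print("pnp",pw,"n",Rw[:,2],"tilt",np.arccos(Rw[2,2]),"yaw",np.degrees(np.arctan2(Rw[1,1],Rw[0,1]))-90)
# slab edges in hand view d1
c=np.load("d1c.npy",allow_pickle=True).item(); I=cv2.imread("pics/d1.png")
pts=[(212,193),(352,193),(220,378),(340,378)]; s=ctrl.get_state(); Rm=R.from_quat(s['tcp_rot']).as_matrix()
for z in (.215,.225,.235): print(z,[np.round(Rm.T@(onz(c,q,z)-[.4949,-.3438,.1974])*1000,1).tolist() for q in pts])
print(s['eef_pos'],s['time'])
E
```

```text
A 2.5 [[324.0, 75.0], [372.0, 74.0], [320.0, 165.0], [366.0, 168.0]] 4564.5
B 4.0 [[231.0, 74.0], [277.0, 73.0], [233.0, 164.0], [276.0, 167.0]] 4361.0
low far [ 434.9 -219.   118.4] [0.07 0.07]
high far [ 462.7 -209.   123.9] [0.19 0.19]
low near [ 453.1 -274.3  119.7] [0. 0.]
high near [ 481.2 -264.9  128.7] [0.04 0.04]
ctr [ 0.45798562 -0.24179113  0.1226831 ] w 0.030466832894166955 l 0.05863519372630271 tilt 0.24608258298637173 yaw ey-90 18.238018289148073 n [-0.24216546 -0.02645726  0.96987417]
pnp [ 0.45877357 -0.24183568  0.11763124] n [-0.40125888 -0.09495153  0.91102992] tilt 0.42502137433151843 yaw 18.46068103635237
0.215 [[40.3, -29.4, -17.6], [40.1, 28.7, -17.6], [-55.7, -31.8, -17.6], [-55.9, 28.5, -17.6]]
0.225 [[43.0, -27.4, -27.6], [42.8, 26.6, -27.6], [-46.2, -29.6, -27.6], [-46.4, 26.4, -27.6]]
0.235 [[45.6, -25.3, -37.6], [45.4, 24.5, -37.6], [-36.7, -27.4, -37.6], [-36.9, 24.3, -37.6]]
[ 0.49562577 -0.29607817  0.19928707] 13.9
```

The low edge of the face (A: x≈320–324) and the high edge (A: x≈366–372) give a centre of (0.458, -0.242, 0.12) and a width by length of 30.5x58.6 mm. Tilt comes out at 0.25–0.42 rad and yaw at 18.4°. The moves can't tilt the tool, so I'll lower the grip to 20 N and press gently. The slab should swivel between the pads until it lies flush.

{"method": "step_arm", "body": {
  "motion": [
    {"offset":[0.03,-0.008,0],"twist":0.7},
    {"offset":[0.0655,-0.016,0],"twist":0.7},
    {"offset":[0.0655,-0.016,0.03],"twist":0.7},
    {"offset":[0.0655,-0.016,0.06],"twist":0.7},
    {"offset":[0.0655,-0.016,0.078],"twist":0.7},
    {"offset":[0.0655,-0.016,0.08],"twist":0.7},
    {"offset":[0.0655,-0.016,0.08],"twist":0.7},
    {"offset":[0.0655,-0.016,0.08],"twist":0.7}
  ],
  "grip_force": 20
}}

```text
time: 14.7
eef_pos: [0.4597, -0.2403, 0.1209]
tcp_rot: [0.586, 0.81, -0.0, 0.001]
contact_force: [1.1, -0.1, -1.3]
opening: 0.642
finger_force: 43.5
```

```bash
python3 - <<'E'
from h import *
s=ctrl.get_state(); print(s['eef_pos'],s['contact_force'],s['wrist_torque'],s['finger_force'],s['opening'])
E
```

```text
[ 0.45971418 -0.24026394  0.12094143] [ 1.09552286 -0.13006557 -1.3470104 ] [-0.04587154  0.04300549  0.04310383] 43.52052569389343 0.6421565628377783
```

{"method": "step_arm", "body": {
  "motion": [
    {"offset":[0,0,0.003],"twist":0},
    {"offset":[0,0,0.006],"twist":0},
    {"offset":[0,0,0.008],"twist":0},
    {"offset":[0,0,0.008],"twist":0}
  ],
  "gripper": 0.05,
  "grip_force": 20
}}

```text
time: 15.1
eef_pos: [0.4588, -0.2391, 0.111]
tcp_rot: [0.586, 0.811, 0.0, -0.0]
contact_force: [-0.0, 0.2, -0.5]
opening: 0.641
finger_force: 43.5
```

{"method": "step_arm", "body": {
  "motion": [
    {"offset":[0,0,0.001],"twist":0},
    {"offset":[0,0,0.002],"twist":0},
    {"offset":[0,0,0.003],"twist":0},
    {"offset":[0,0,0.003],"twist":0}
  ]
}}

```text
time: 15.5
eef_pos: [0.4592, -0.2394, 0.1101]
tcp_rot: [0.586, 0.811, -0.0, -0.0]
contact_force: [-3.0, 2.4, 7.5]
opening: 0.64
finger_force: 44.4
```

{"method": "step_arm", "body": {
  "motion": [
    {"offset":[0,0,0.001],"twist":0},
    {"offset":[0,0,0.002],"twist":0},
    {"offset":[0,0,0.002],"twist":0}
  ]
}}

```text
time: 15.8
eef_pos: [0.4592, -0.2394, 0.1099]
tcp_rot: [0.585, 0.811, -0.0, -0.001]
contact_force: [-8.5, 5.1, 15.5]
opening: 0.636
finger_force: 45.3
```

{"method": "step_arm", "body": {
  "motion": [
    {"offset":[0,0,-0.001],"twist":0},
    {"offset":[0,0,-0.001],"twist":0}
  ],
  "gripper": 0.0535,
  "grip_force": 20
}}

```text
time: 16.0
eef_pos: [0.4592, -0.2394, 0.11]
tcp_rot: [0.585, 0.811, -0.0, -0.0]
contact_force: [-5.8, 3.7, 10.5]
opening: 0.637
finger_force: 44.9
```

```bash
python3 - <<'E'
from h import *
s=ctrl.get_state(); print(s['eef_pos'],s['contact_force'],s['wrist_torque'],s['finger_force'],s['opening'])
print([round(float(x),3) for x in R.from_quat(s['tcp_rot']).as_matrix()[:,2]])
E
```

```text
[ 0.45919465 -0.23941291  0.10997702] [-5.76381608  3.65284812 10.54997965] [0.64106034 0.74369516 0.06534452] 44.892863631248474 0.6374209144233696
[-0.0, 0.0, -1.0]
```

{"method": "step_arm", "body": {
  "motion": [
    {"offset":[0,0,0],"twist":0},
    {"offset":[0,0,0],"twist":0}
  ],
  "gripper": 0.0548,
  "grip_force": 20
}}

```text
time: 16.2
eef_pos: [0.4592, -0.2394, 0.1099]
tcp_rot: [0.585, 0.811, -0.0, -0.0]
contact_force: [-5.5, 3.8, 10.9]
opening: 0.644
finger_force: 37.8
```

{"method": "step_arm", "body": {
  "motion": [
    {"offset":[0,0,0],"twist":0},
    {"offset":[0,0,0],"twist":0}
  ],
  "gripper": 0.0556
}}

```text
time: 16.4
eef_pos: [0.4594, -0.2395, 0.1097]
tcp_rot: [0.586, 0.811, -0.0, 0.0]
contact_force: [-5.2, 3.1, 8.8]
opening: 0.652
finger_force: 13.1
```

{"method": "step_arm", "body": {
  "motion": [
    {"offset":[0,0,0],"twist":0},
    {"offset":[0,0,0],"twist":0}
  ],
  "gripper": 0.056
}}

```text
time: 16.6
eef_pos: [0.4595, -0.2398, 0.1083]
tcp_rot: [0.586, 0.811, -0.0, 0.001]
contact_force: [-1.1, 0.4, 3.8]
opening: 0.656
finger_force: 4.7
```

{"method": "step_arm", "body": {
  "motion": [
    {"offset":[0,0,0.001],"twist":0},
    {"offset":[0,0,0.002],"twist":0},
    {"offset":[0,0,0.002],"twist":0}
  ]
}}

```text
time: 16.9
eef_pos: [0.4594, -0.2399, 0.1064]
tcp_rot: [0.586, 0.811, -0.0, 0.001]
contact_force: [-2.9, 0.6, 6.4]
opening: 0.652
finger_force: 8.9
```

{"method": "step_arm", "body": {
  "motion": [
    {"offset":[0,0,0.001],"twist":0},
    {"offset":[0,0,0.002],"twist":0},
    {"offset":[0,0,0.002],"twist":0}
  ]
}}

```text
time: 17.2
eef_pos: [0.4592, -0.24, 0.1046]
tcp_rot: [0.586, 0.811, -0.0, 0.0]
contact_force: [-4.5, 0.3, 8.3]
opening: 0.658
finger_force: 10.9
```

{"method": "step_arm", "body": {
  "motion": [
    {"offset":[0,0,0.001],"twist":0},
    {"offset":[0,0,0.002],"twist":0},
    {"offset":[0,0,0.003],"twist":0},
    {"offset":[0,0,0.003],"twist":0}
  ]
}}

```text
time: 17.6
eef_pos: [0.459, -0.24, 0.1013]
tcp_rot: [0.586, 0.811, -0.001, 0.0]
contact_force: [-4.3, 0.3, 7.9]
opening: 0.659
finger_force: 10.0
```

{"method": "step_arm", "body": {
  "motion": [
    {"offset":[0,0,0.001],"twist":0},
    {"offset":[0,0,0.002],"twist":0},
    {"offset":[0,0,0.002],"twist":0}
  ]
}}

```text
time: 17.9
eef_pos: [0.4588, -0.2399, 0.0982]
tcp_rot: [0.586, 0.811, -0.001, 0.0]
contact_force: [-2.0, -2.1, 1.8]
opening: 0.66
finger_force: 4.7
```

```bash
cat > slab.py <<'E'
from h import *
c=ctrl.calibration("wrist"); im,_=grab("wrist"); s=ctrl.get_state(); cv2.imwrite("sl.png",im)
hsv=cv2.cvtColor(im,cv2.COLOR_BGR2HSV); g=hsv[:,:,2]
m=cv2.inRange(hsv,(0,0,150),(180,60,255)); m[:150]=0; m[:,:190]=0; m[:,380:]=0; m=cv2.morphologyEx(m,cv2.MORPH_OPEN,np.ones((5,5)))
k=cv2.convexHull(max(cv2.findContours(m,0,2)[0],key=cv2.contourArea)); print(cv2.boundingRect(k),cv2.contourArea(k))
for e in np.arange(1,15,.5):
    q=cv2.approxPolyDP(k,e,True)
    if len(q)==4: break
q=q[:,0].astype(float); q=q[np.argsort(q[:,1])]; q=np.vstack([q[:2][np.argsort(q[:2,0])],q[2:][np.argsort(q[2:,0])]]); print(e,q.tolist())
K=np.array([[c['fx'],0,c['cx']],[0,c['fy'],c['cy']],[0,0,1]]); obj=np.array([[-28,45,0],[28,45,0],[-28,-45,0],[28,-45,0.]])/1000
T=np.array(c['cam_to_world']); F=np.diag([1,-1,-1])
_,rvs,tvs,er=cv2.solvePnPGeneric(obj,q,K,np.array([c['k1'],0,0,0]),flags=cv2.SOLVEPNP_IPPE)
for rv,tv,e in zip(rvs,tvs,er):
    Rw=T[:3,:3]@F@cv2.Rodrigues(rv)[0]; pw=T[:3,:3]@F@tv[:,0]+T[:3,3]; print("top ctr",pw,"n",Rw[:,2].round(3),"tilt",np.arccos(Rw[2,2]).round(3),"rms",e)
print("row V profile col q mid:",g[300,190:380:6].tolist())
print(s['eef_pos'],s['contact_force'],s['wrist_torque'],s['finger_force'],s['opening'])
E
python3 slab.py
```

```text
(209, 193, 146, 194) 25200.5
8.5 [[209.0, 193.0], [354.0, 204.0], [221.0, 377.0], [343.0, 379.0]]
top ctr [ 0.45880617 -0.24275996  0.12763964] n [-0.052 -0.086  0.995] tilt 0.101 rms [2.69843827]
top ctr [ 0.45447168 -0.22789809  0.12855335] n [-0.227  0.896  0.381] tilt 1.18 rms [17.05763566]
row V profile col q mid: [111, 36, 20, 28, 25, 199, 200, 200, 199, 198, 199, 200, 196, 196, 199, 203, 198, 199, 202, 198, 199, 198, 199, 196, 201, 197, 199, 26, 28, 24, 110, 108]
[ 0.45881022 -0.23983193  0.0981761 ] [-3.36912732 -1.40495488  1.97256764] [-0.37465859  0.33164117  0.02786172] 4.531334596686065 0.655398588173352
```

```bash
python3 - <<'E'
from h import *
for f in ("pics/d1.png","sl.png"):
    im=cv2.imread(f); hsv=cv2.cvtColor(im,cv2.COLOR_BGR2HSV); m=cv2.inRange(hsv,(0,0,150),(180,60,255)); m=cv2.morphologyEx(m,cv2.MORPH_OPEN,np.ones((5,5)))
    print(f)
    for r in (195,205,215,230,250,300,350,365,372,376,380,384):
        x=np.where(m[r,190:380])[0]+190; print(r,(x.min(),x.max()) if len(x) else None,end=" ")
    print()
    for col in (215,230,260,290,320,335,345): 
        y=np.where(m[150:400,col])[0]+150; print(col,(y.min(),y.max()) if len(y) else None,end=" ")
    print()
    print("col V 180..200", [im[r,[225,280,335]].max(1).tolist() for r in range(180,200,3)])
# scene view of die now: yellow mask vs start
for n in ("scene","top"):
    b,c=grab(n); a=cv2.imread(f"pics/{n}0.png"); 
    for I in (a,b):
        h=cv2.cvtColor(I,cv2.COLOR_BGR2HSV); m=cv2.inRange(h,(18,90,70),(32,255,255)); p=proj(c,[.459,-.241,.12]).astype(int); mm=np.zeros_like(m); mm[p[1]-25:p[1]+25,p[0]-25:p[0]+25]=m[p[1]-25:p[1]+25,p[0]-25:p[0]+25]
        print(n,cv2.boundingRect(mm),int(mm.sum()/255))
    cv2.imwrite(f"{n}5.png",b)
E
```

```text
pics/d1.png
195 (np.int64(210), np.int64(352)) 205 (np.int64(210), np.int64(351)) 215 (np.int64(211), np.int64(351)) 230 (np.int64(212), np.int64(350)) 250 (np.int64(213), np.int64(348)) 300 (np.int64(217), np.int64(344)) 350 (np.int64(220), np.int64(341)) 365 (np.int64(221), np.int64(340)) 372 (np.int64(221), np.int64(339)) 376 (np.int64(222), np.int64(339)) 380 None 384 None 
215 (np.int64(192), np.int64(274)) 230 (np.int64(192), np.int64(377)) 260 (np.int64(192), np.int64(377)) 290 (np.int64(192), np.int64(377)) 320 (np.int64(192), np.int64(377)) 335 (np.int64(193), np.int64(378)) 345 (np.int64(193), np.int64(289)) 
col V 180..200 [[144, 147, 145], [139, 145, 142], [136, 141, 143], [133, 139, 131], [155, 146, 138], [251, 252, 187], [252, 252, 185]]
sl.png
195 (np.int64(209), np.int64(292)) 205 (np.int64(209), np.int64(354)) 215 (np.int64(210), np.int64(354)) 230 (np.int64(211), np.int64(353)) 250 (np.int64(212), np.int64(352)) 300 (np.int64(216), np.int64(348)) 350 (np.int64(219), np.int64(345)) 365 (np.int64(220), np.int64(344)) 372 (np.int64(221), np.int64(343)) 376 (np.int64(221), np.int64(343)) 380 (np.int64(228), np.int64(341)) 384 (np.int64(267), np.int64(294)) 
215 (np.int64(193), np.int64(299)) 230 (np.int64(194), np.int64(380)) 260 (np.int64(197), np.int64(382)) 290 (np.int64(195), np.int64(384)) 320 (np.int64(201), np.int64(380)) 335 (np.int64(203), np.int64(380)) 345 (np.int64(151), np.int64(352)) 
col V 180..200 [[161, 70, 67], [159, 94, 23], [160, 96, 18], [143, 135, 53], [147, 143, 69], [197, 147, 71], [199, 169, 146]]
scene (253, 126, 22, 15) 192
scene (258, 132, 11, 9) 57
top (414, 225, 25, 19) 311
top (438, 245, 1, 1) 1
```

```bash
python3 - <<'E'
from h import *
c=ctrl.calibration("wrist"); s=ctrl.get_state(); Rm=R.from_quat(s['tcp_rot']).as_matrix(); p=s['eef_pos']
P=lambda d: proj(c,p+Rm@np.array(d)).round(1)
print("left far",P([.0435,-.0285,-.0285]),P([.0435,-.0285,-.0245]))
for th in (0,.1,.18,.25,.3,.35): print(th,"far right",P([.0435,-.0285+.056*np.cos(th),-.0285-.056*np.sin(th)]),"right at x=-.03",P([-.03,-.0285+.056*np.cos(th),-.0285-.056*np.sin(th)]))
print(p,s['contact_force'])
E
```

```text
left far [208.7 192.3] [210.7 189.6]
0 far right [355.  192.1] right at x=-.03 [344.2 350.3]
0.1 far right [357.3 196. ] right at x=-.03 [345.7 359.1]
0.18 far right [358.2 199.4] right at x=-.03 [346.1 366.6]
0.25 far right [358.1 202.5] right at x=-.03 [345.7 373.3]
0.3 far right [357.6 204.8] right at x=-.03 [345.  378.3]
0.35 far right [356.6 207.2] right at x=-.03 [343.9 383.3]
[ 0.45884567 -0.23975901  0.09819447] [-2.44548839 -3.14174105  1.93498694]
```

The wrist measurements put the slab tilt at about 0.28 rad with its low edge still in the pad. The swivelling works, so I'll keep pressing until the force rises.

{"method": "step_arm", "body": {
  "motion": [
    {"offset":[0,0,0.001],"twist":0},
    {"offset":[0,0,0.001],"twist":0},
    {"offset":[0,0,0.001],"twist":0}
  ]
}}

```text
time: 18.35
eef_pos: [0.4589, -0.2397, 0.0977]
tcp_rot: [0.586, 0.811, -0.001, -0.0]
contact_force: [-3.8, -2.7, 4.7]
opening: 0.66
finger_force: 4.5
```

{"method": "step_arm", "body": {
  "motion": [
    {"offset":[0,0,0.001],"twist":0},
    {"offset":[0,0,0.001],"twist":0},
    {"offset":[0,0,0.001],"twist":0}
  ]
}}

```text
time: 18.65
eef_pos: [0.4589, -0.2397, 0.097]
tcp_rot: [0.585, 0.811, -0.001, -0.0]
contact_force: [-3.3, -2.0, 6.4]
opening: 0.657
finger_force: 4.6
```

```bash
python3 slab.py | tail -1; python3 - <<'E'
from h import *
im=cv2.imread("sl.png"); hsv=cv2.cvtColor(im,cv2.COLOR_BGR2HSV); m=cv2.inRange(hsv,(0,0,150),(180,60,255)); m=cv2.morphologyEx(m,cv2.MORPH_OPEN,np.ones((5,5)))
print([(int(x),int((np.where(m[170:260,x])[0]+170).min())) for x in (213,218,225,240,300,320,335,341)],[(r,int((np.where(m[r,190:380])[0]+190).min()),int((np.where(m[r,190:380])[0]+190).max())) for r in (210,230,300,350)])
E
```

```text
[ 0.45887649 -0.23972808  0.09696668] [-4.79511767 -2.56515967  5.79555937] [-0.29060074  0.76836503 -0.04077582] 4.63960899040103 0.6520409965003439
[(213, 194), (218, 194), (225, 195), (240, 196), (300, 201), (320, 202), (335, 204), (341, 204)] [(210, 209, 355), (230, 210, 354), (300, 215, 349), (350, 219, 345)]
```

{"method": "step_arm", "body": {
  "motion": [
    {"offset":[0,0,0.001],"twist":0},
    {"offset":[0,0,0.001],"twist":0},
    {"offset":[0,0,0.001],"twist":0}
  ]
}}

```text
time: 19.0
eef_pos: [0.4589, -0.2397, 0.096]
tcp_rot: [0.585, 0.811, -0.001, -0.0]
contact_force: [-4.6, -1.9, 6.3]
opening: 0.658
finger_force: 4.7
```

{"method": "step_arm", "body": {
  "motion": [
    {"offset":[0,0,0],"twist":0},
    {"offset":[0,0,0],"twist":0},
    {"offset":[0,0,0],"twist":0}
  ],
  "gripper": 0.0545,
  "grip_force": 20
}}

```text
time: 19.3
eef_pos: [0.4589, -0.2397, 0.0963]
tcp_rot: [0.585, 0.811, -0.001, -0.0]
contact_force: [-5.4, -1.9, 7.5]
opening: 0.647
finger_force: 19.9
```

```bash
cat > edge.py <<'E'
from h import *
c=ctrl.calibration("wrist"); im,_=grab("wrist"); s=ctrl.get_state(); cv2.imwrite("sl.png",im); hsv=cv2.cvtColor(im,cv2.COLOR_BGR2HSV); m=cv2.inRange(hsv,(0,0,150),(180,60,255)); m=cv2.morphologyEx(m,cv2.MORPH_OPEN,np.ones((3,3)))
def fit(xs,ys):
    k=np.polyfit(xs,ys,1); r=np.abs(ys-np.polyval(k,xs))<1; return np.polyfit(xs[r],ys[r],1)
xs=np.arange(214,344,2); ys=np.array([(np.where(m[175:260,x])[0]+175).min() for x in xs])
ft=fit(xs,ys); rs=np.arange(212,255,2)
L=fit(rs,np.array([(np.where(m[r,190:380])[0]+190).min() for r in rs])); Rr=fit(rs,np.array([(np.where(m[r,190:380])[0]+190).max() for r in rs]))
def X(l):
    y=(ft[0]*l[1]+ft[1])/(1-ft[0]*l[0]); return np.array([l[0]*y+l[1],y])
a,b=X(L),X(Rr); print("far corners",a.round(1),b.round(1))
# both corners share tool x=.0435 plane (slab far end): intersect rays with it
Rm=R.from_quat(s['tcp_rot']).as_matrix(); p=s['eef_pos']; O=[]
for xt in (.041,.0435,.046):
    q=[]
    for px in (a,b):
        o,v=ray(c,px); o=Rm.T@(o-p); v=Rm.T@v; q.append(o+v*(xt-o[0])/v[0])
    d=q[1]-q[0]; print(xt,"w",np.linalg.norm(d).round(4),"tilt",np.arctan2(-d[2],d[1]).round(3),"top mid z world",(p[2]-(q[0]+q[1])[2]/2).round(4))
print(p.round(4),s['contact_force'].round(1),s['wrist_torque'].round(2),s['finger_force'],s['opening'])
E
python3 edge.py
```

```text
far corners [207.6 193.8] [355.7 205.6]
0.041 w 0.0588 tilt 0.282 top mid z world 0.126
0.0435 w 0.0549 tilt 0.282 top mid z world 0.1346
0.046 w 0.0509 tilt 0.282 top mid z world 0.1432
[ 0.4588 -0.2398  0.0963] [-5.5 -1.3  8.3] [-0.25  0.91  0.01] 19.85732562839985 0.6430698590252021
```

{"method": "step_arm", "body": {
  "motion": [
    {"offset":[0,0,0.001],"twist":0},
    {"offset":[0,0,0.002],"twist":0},
    {"offset":[0,0,0.002],"twist":0},
    {"offset":[0,0,0.002],"twist":0}
  ]
}}

```text
time: 19.75
eef_pos: [0.4589, -0.2398, 0.0962]
tcp_rot: [0.585, 0.811, -0.001, -0.001]
contact_force: [-8.9, 1.4, 16.7]
opening: 0.648
finger_force: 20.4
```

```bash
python3 edge.py; cat > cop.py <<'E'
from h import *
F=[];t=[]
for _ in range(10): ctrl.read_camera("top"); s=ctrl.get_state(); F.append(s['contact_force']); t.append(s['wrist_torque'])
F=np.mean(F,0);t=np.mean(t,0); u=np.array([.949,.316]); w=np.array([-.316,.949]); tw=t[:2]@w; tu=t[:2]@u; Fu=F[:2]@u; Fw=F[:2]@w; N=F[2]+1.24
print("F",F.round(2),"t",t.round(3),"Fu",Fu.round(2),"ru",((-.156*Fu-tw)/N).round(4),"rw",((tu-.156*Fw)/N).round(4),"z",s['eef_pos'][2],s['finger_force'])
E
python3 cop.py
```

```text
far corners [207.3 193.7] [355.6 205.5]
0.041 w 0.0589 tilt 0.28 top mid z world 0.1257
0.0435 w 0.055 tilt 0.28 top mid z world 0.1343
0.046 w 0.051 tilt 0.28 top mid z world 0.1429
[ 0.4589 -0.2398  0.0961] [-9.   1.  16.7] [ 0.13  1.63 -0.02] 20.369549989700317 0.645494778055943
F [-8.85  1.23 16.68] t [ 0.126  1.599 -0.035] Fu -8.01 ru -0.0127 rw 0.0004 z 0.09613648959089724 20.370866395533085
```

```bash
python3 - <<'E'
from h import *
C={n:np.load(f"d{n}.npy",allow_pickle=True).item() for n in "AB"}; E={}
for n in "AB":
    I=cv2.imread(f"d{n}.png"); s=I[:,:,2].astype(float)-I[:,:,0]  # red minus blue: yellow high
    if n=="B": print(I[120,268:292].tolist())
    x0,x1=(310,385) if n=="A" else (220,292); lo=[];hi=[];rs=np.arange(90,152)
    G=cv2.GaussianBlur(cv2.cvtColor(I,cv2.COLOR_BGR2HSV)[:,:,2].astype(float),(0,0),.7)
    h=cv2.cvtColor(I,cv2.COLOR_BGR2HSV); m=cv2.inRange(h,(18,100,165),(34,255,255))
    for r in rs:
        x=np.where(m[r,x0:x1])[0]+x0; lo.append(x.min()-.5); hi.append(x.max()+.5)
    for k,v in (("lo",lo),("hi",hi)):
        v=np.array(v); p=np.polyfit(rs,v,1); g=np.abs(v-np.polyval(p,rs))<1.2; p=np.polyfit(rs[g],v[g],1); E[n,k]=p; print(n,k,p.round(4),g.sum(),np.std(v[g]-np.polyval(p,rs[g])).round(2))
for r in (100,120,140):
    q={k:tri((C["A"],(np.polyval(E["A",k],r),r)),(C["B"],(np.polyval(E["B",k],r),r))) for k in("lo","hi")}
    d=q["hi"][0]-q["lo"][0]; print(r,q["lo"][0].round(4),q["hi"][0].round(4),"w",np.linalg.norm(d).round(4),"tilt",np.arcsin(d[2]/np.linalg.norm(d)).round(3),[np.round(q[k][1],5) for k in q])
E
```

```text
A lo [-3.470000e-02  3.254818e+02] 62 0.31
A hi [-8.540000e-02  3.806768e+02] 62 0.3
[[66, 155, 188], [65, 157, 190], [62, 155, 187], [68, 156, 190], [66, 155, 190], [64, 154, 188], [64, 155, 190], [63, 153, 187], [61, 155, 187], [51, 118, 145], [53, 114, 137], [47, 108, 133], [45, 108, 133], [45, 110, 133], [46, 108, 130], [99, 106, 107], [112, 116, 111], [111, 110, 107], [105, 105, 101], [97, 101, 96], [76, 77, 74], [63, 63, 62], [62, 61, 59], [63, 65, 62]]
B lo [2.410000e-02 2.287412e+02] 62 0.32
B hi [8.100000e-03 2.756144e+02] 56 0.29
100 [ 0.4394 -0.2341  0.1175] [ 0.4676 -0.2242  0.1302] w 0.0324 tilt 0.399 [array([0.00037, 0.00037]), array([0.00046, 0.00046])]
120 [ 0.4435 -0.2462  0.1182] [ 0.4717 -0.2357  0.1293] w 0.032 tilt 0.353 [array([0.00036, 0.00036]), array([0.00043, 0.00043])]
140 [ 0.4477 -0.2586  0.1189] [ 0.4758 -0.2477  0.1284] w 0.0317 tilt 0.304 [array([0.00035, 0.00035]), array([0.00041, 0.00041])]
```

```bash
cat > tilt.py <<'E'
from h import *
from scipy.optimize import fsolve
def tilt(f,c):
    im=cv2.imread(f); hsv=cv2.cvtColor(im,cv2.COLOR_BGR2HSV); m=cv2.inRange(hsv,(0,0,150),(180,60,255)); m=cv2.morphologyEx(m,cv2.MORPH_OPEN,np.ones((3,3)))
    def fit(xs,ys):
        for _ in range(3):
            k=np.polyfit(xs,ys,1); r=np.abs(ys-np.polyval(k,xs)); g=r<max(1,1.5*np.median(r)); xs,ys=xs[g],ys[g]
        return np.polyfit(xs,ys,1),len(xs)
    xs=np.arange(214,344,2); F,nf=fit(xs,np.array([(np.where(m[175:260,x])[0]+174.5).min() for x in xs]))
    rs=np.arange(210,365,2); L,nl=fit(rs,np.array([(np.where(m[r,190:380])[0]+189.5).min() for r in rs])); Q,nr=fit(rs,np.array([(np.where(m[r,190:380])[0]+190.5).max() for r in rs]))
    def X(l): y=(F[0]*l[1]+F[1])/(1-F[0]*l[0]); return np.array([l[0]*y+l[1],y])
    n=[]
    for l in (L,Q): n.append(np.cross(ray(c,(np.polyval(l,200),200))[1],ray(c,(np.polyval(l,360),360))[1]))
    d=np.cross(*n); d/=np.linalg.norm(d); d*=np.sign(d[1]); dh=np.array([d[0],d[1],0]); dh/=np.linalg.norm(dh)
    a,b=X(L),X(Q); o,va=ray(c,a); _,vb=ray(c,b)
    for nm,dd in (("free",d),("level",dh)):
        s=fsolve(lambda s:[(s[1]*vb-s[0]*va)@dd*100,(np.linalg.norm(s[1]*vb-s[0]*va)-.056)*100],[.15,.14]); A=o+s[0]*va;B=o+s[1]*vb
        nn=np.cross(B-A,dd); nn/=np.linalg.norm(nn); print(f,nm,(nf,nl,nr),"d yaw",(np.degrees(np.arctan2(dd[1],dd[0]))-90).round(2),"pitch",dd[2].round(3),"edge tilt",np.arcsin((B-A)[2]/.056).round(3),"n",nn.round(3),"ctr under",((A+B)/2-.045*dd-.01*nn).round(4))
if __name__=="__main__":
    tilt("pics/d1.png",np.load("d1c.npy",allow_pickle=True).item()); tilt("sl.png",ctrl.calibration("wrist"))
E
python3 tilt.py; python3 -c "
from h import *
print(ctrl.get_state()['time'])"
```

```text
pics/d1.png free (65, 78, 73) d yaw 18.68 pitch 0.019 edge tilt 0.018 n [-0.011 -0.024  1.   ] ctr under [ 0.4945 -0.3457  0.2131]
pics/d1.png level (65, 78, 73) d yaw 18.68 pitch 0.0 edge tilt 0.019 n [-0.018 -0.006  1.   ] ctr under [ 0.4946 -0.3459  0.214 ]
sl.png free (46, 70, 61) d yaw 18.4 pitch 0.001 edge tilt 0.281 n [-0.263 -0.089  0.961] ctr under [ 0.46   -0.2411  0.1237]
sl.png level (46, 70, 61) d yaw 18.4 pitch 0.0 edge tilt 0.282 n [-0.264 -0.088  0.96 ] ctr under [ 0.46   -0.2411  0.1238]
20.3
```

{"method": "step_arm", "body": {
  "motion": [
    {"offset":[0,0,-0.002],"twist":0},
    {"offset":[0,0,-0.002],"twist":0}
  ],
  "gripper": 0.0558
}}

```text
time: 20.5
eef_pos: [0.4591, -0.2396, 0.0961]
tcp_rot: [0.586, 0.811, -0.0, 0.0]
contact_force: [-4.4, -1.4, 7.5]
opening: 0.655
finger_force: 7.6
```

{"method": "step_arm", "body": {
  "motion": [
    {"offset":[0,0,0.001],"twist":0},
    {"offset":[0,0,0.002],"twist":0},
    {"offset":[0,0,0.003],"twist":0},
    {"offset":[0,0,0.003],"twist":0}
  ],
  "gripper": 0.056
}}

```text
time: 20.9
eef_pos: [0.4591, -0.2397, 0.093]
tcp_rot: [0.586, 0.811, -0.0, 0.0]
contact_force: [-3.7, -1.3, 7.2]
opening: 0.654
finger_force: 5.0
```

```bash
python3 edge.py|grep -v w; python3 tilt.py|tail -2; python3 cop.py
```

```text
far corners [205.3 195.8] [358.  207.9]
[ 0.4591 -0.2397  0.093 ] [-3.8 -1.3  6.6] [-0.24  0.71  0.07] 5.008909413591027 0.6559019786795223
sl.png free (48, 53, 58) d yaw 18.29 pitch -0.006 edge tilt 0.28 n [-0.264 -0.081  0.961] ctr under [ 0.4601 -0.241   0.1241]
sl.png level (48, 53, 58) d yaw 18.29 pitch 0.0 edge tilt 0.275 n [-0.258 -0.085  0.962] ctr under [ 0.46   -0.241   0.1236]
F [-3.97 -1.55  7.37] t [-0.278  0.755  0.004] Fu -4.26 ru -0.0162 rw 0.001 z 0.09299433305133062 5.008372636511922
```

Pushing 3 mm further left the slab's tilt (0.28 rad) and centre unchanged: the pads just slid along its edges, so it is flush on the face. I'll firm up the grip a little and check that everything is steady.

{"method": "step_arm", "body": {
  "motion": [
    {"offset":[0,0,0],"twist":0},
    {"offset":[0,0,0],"twist":0},
    {"offset":[0,0,0],"twist":0},
    {"offset":[0,0,0],"twist":0},
    {"offset":[0,0,0],"twist":0},
    {"offset":[0,0,0],"twist":0}
  ],
  "gripper": 0.0554,
  "grip_force": 20
}}

```text
time: 22.05
eef_pos: [0.4591, -0.2397, 0.0931]
tcp_rot: [0.586, 0.811, -0.0, 0.0]
contact_force: [-3.9, -0.6, 7.8]
opening: 0.647
finger_force: 11.4
```

```bash
python3 edge.py|grep -v w; python3 tilt.py|tail -2; python3 cop.py; python3 - <<'E'
from h import *
t,c=grab("scene"); h=cv2.cvtColor(t,cv2.COLOR_BGR2HSV); m=cv2.inRange(h,(160,50,60),(180,255,255)); k=[x for x in cv2.findContours(m,0,2)[0] if cv2.contourArea(x)>200]
for x in k:
    r=cv2.minAreaRect(np.array([onz(c,p,.008)[:2] for p in x[:,0]],np.float32)*1000); print(r)
print(ctrl.get_state()['time'])
E
```

```text
far corners [205.8 195.7] [358.  208.1]
[ 0.4591 -0.2397  0.0931] [-4.9 -0.3  8. ] [-0.25  0.8  -0.04] 11.35746594518423 0.652557158867152
sl.png free (51, 61, 60) d yaw 18.35 pitch 0.0 edge tilt 0.285 n [-0.267 -0.089  0.96 ] ctr under [ 0.4601 -0.2409  0.1241]
sl.png level (51, 61, 60) d yaw 18.35 pitch 0.0 edge tilt 0.285 n [-0.267 -0.089  0.96 ] ctr under [ 0.4601 -0.2409  0.1241]
F [-4.67 -1.61  7.61] t [-0.253  0.796  0.002] Fu -4.94 ru -0.0073 rw 0.0022 z 0.09310773359862537 11.357836369425058
((511.5002136230469, 210.54156494140625), (169.03799438476562, 149.05630493164062), 14.669692039489746)
((512.0372924804688, 3.6862106323242188), (150.71365356445312, 131.776611328125), 14.653606414794922)
22.65
```

The slab is steady, flush (0.285 rad, level along its length) and pressed with about 9 N, gripped at 11 N. The lid measures 151x132 mm flat on the bench. Handing in.

```bash
python3 -c "
from plant import ctrl
print(ctrl.sign_off())"
```

```text
the job is handed in; nothing more can be done
None
```

I handed the job in with the lid flat on the bench, knob up, and the opal slab still gripped (about 11 N) and pressed on the die face with about 9 N; pushing further left its tilt unchanged, so I judge it flush, but sign-off returned no verdict and my 0.28 rad slab tilt is below my rough 0.35 rad face estimate.

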